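# Set the dispenser's stroke with the right spacer and prime it

### The job

Set the push-down dispenser to its 20 mm stroke: from the rack take the one spacer block that is 30 mm high (not one of its look-alikes), stand it lengthwise on the middle of the dispenser's ledge, under the stop bar, with its inner end against the red backstop, and let go of it. Then press the blue cap down until the stop bar bears firmly on the spacer, keep it pressed there for a moment, and let the cap come fully back up, leaving the spacer in place. Leave the other spacers and everything else on the bench where they are, and do not push the cap past its 20 mm stroke.

Things in the scene. Friction and masses are not known exactly. Their poses are not given: they have to be found in the camera images.
- spacer22: one of four look-alike blue stroke spacers, a plain block 64 long (x) by 16 thick (y) by 22 mm high (z); origin at the centre of its underside. Stands in any slot of the rack.
- spacer30: one of four look-alike blue stroke spacers, a plain block 64 long (x) by 16 thick (y) by 30 mm high (z); origin at the centre of its underside. Stands in any slot of the rack, its top level with the tops of the rack's walls.
- spacer38: one of four look-alike blue stroke spacers, a plain block 64 long (x) by 16 thick (y) by 38 mm high (z); origin at the centre of its underside. Stands in any slot of the rack.
- spacer46: one of four look-alike blue stroke spacers, a plain block 64 long (x) by 16 thick (y) by 46 mm high (z); origin at the centre of its underside. Stands in any slot of the rack.
- rack: fixed white rack, 60 (x) by 144 (y) mm, 50 mm high; origin at the centre of its underside. Four slots 18 mm wide run along x, at y = -45, -15, +15, +45 mm; their floor is 20 mm up, the 12 mm walls between them reach 50 mm. Slots are open at both ends, where each spacer stands out 2 mm: it can be taken by its two ends, 64 mm apart, and lifted straight out
- ledge: fixed aluminium ledge, 60 mm wide (y), 68 mm above the bench. Origin on its top, where the centre of the spacer's underside belongs; +x points inwards, under the stop bar. Front edge at x = -13 mm; red backstop (30 wide, 12 mm high) with its face at x = +32 mm, to meet the spacer's inner end. A spacer in place sticks out 34 mm in front of the stop bar. No side guides
- dispenser: fixed squat amber push-down dispenser bottle on a steel foot plate 170 x 100 mm (x from -120 to +50 mm); origin on the bench, on the axis of bottle and cap; -x points to the ledge's open front
- bar_edge (a point): middle of the lower front edge of the white stop bar, a plate 70 mm wide (y) and 6 mm thick that is part of the cap and moves down with it; with the cap up it is 50 mm above the ledge (118 mm above the bench), 2 mm inward of the ledge's origin
- cap_top (a point): centre of the flat top of the round blue sprung cap, 44 mm in diameter, 146 mm above the bench with the cap up; pressed straight down here. The cap's white nozzle points to the dispenser's +x
- cap (a joint): how far the sprung cap is pressed down, m: 0 up, 0.030 at its end stop with no spacer in. The spring takes 3 N at the top and about 8 N at 20 mm; it comes back up by itself
- vial_a: bystander: small clear sample vial, 28 mm in diameter, 75 mm high, origin at the underside
- vial_b: bystander: a second such vial
- reagent: bystander: amber jar with blue lid, 64 mm in diameter, 110 mm high, origin at the underside
- beaker: bystander: glass beaker, 70 mm in diameter, 90 mm high, origin at the underside
- mouse: bystander: black computer mouse, 100 x 60 mm, 32 mm high, origin at the underside
Mind the look-alikes: they are no part of the job. There is more than one size of the dispenser; the job needs the larger. What is shaped like the spacer30 but orange is not meant.

How it is judged:
By the outcome, as a careful person would: the job done as asked, in the order asked, and still so for the second after the job is handed in, with the robot touching nothing.
It also fails if it takes over 67 s, if anything falls off the work surface, if the arm or the gripper's body presses on something with over 40 N, if the wrist force passes 120 N, or if a joint passes its speed limit or range.

### The arm

A 7-joint arm with a two-finger parallel gripper is mounted at the origin on the work surface. World frame = base frame: x ahead of the robot, y to its left, z up, the work surface at z = 0. Lengths are in m, angles in rad, forces in N, time in s.
With the tool pointing down it reaches from about 0.425 to 0.95 m from the base axis. Payload 4.7 kg.
Tool frame: the origin (TCP) lies at the very end of the fingers, on their centre line; the grasp point (between the pads) lies 19 mm behind it; z points along the fingers, y is the line along which they close (so a half turn about z gives the same grasp; the last joint's range is limited). The gripper opens to 87 mm and grips with 3 to 60 N. Pads are 19 mm wide; open, the fingers measure 117 mm over their backs; the gripper's body (75 mm by 190 mm) begins 51 mm behind the grasp point.
Start: joints at [-1.254, 0.469, -0.049, 1.532, 0.024, 1.141, -0.082], TCP at [0.229, 0.635, 0.223] pointing down, gripper open.
Joint ranges: [-2.59, 2.59], [-0.33, 1.99], [-1.39, 1.29], [0.1, 2.45], [-1.04, 4.18], [0.21, 1.99], [-2.66, 2.66]. Speed limits (rad/s): [2.57, 2.57, 3.14, 3.14, 3.14, 3.14, 3.14].

### API

Orientations are given as a unit quaternion [x, y, z, w].
In Python, from cell import read_state, read_camera, camera_model, hand_in gives the robot as it stands.
- The arm moves only by the tool arm_command, never from a script. Its argument "targets" is a list of rows, each an object with "xyz": the shift along the tool's x, y, z normalised to -1 to 1, where 1 is 0.03 m, a list of three; "roll": the turn about the tool's z normalised to -1 to 1, where 1 is 4 degrees. A call has 1 to 12 rows; each row shifts and turns the commanded pose from where the row before left it, along the tool's axes as they then stand; what a row does not reach is not made up. A row lasts 1/8 s, in which the tool goes at most 62.5 mm and 10.7 degrees, less where a joint would pass 70% of its speed; a pose out of reach is approached as far as the arm can. A call with a number of a shift or a turn outside -1 to 1 is refused whole. A call with a gripper value outside its range is refused whole. "fingers" is the closure, from -1 (fully open) to 1 (shut), set as the call begins (left out, the last holds). The fingers move at their own pace and stop on an object; "grip_force" is the grip in N (left out, the last holds). Time passes only in rows, so rows that do not move let the fingers close. It gives the time, the measured TCP pose, the force, the opening and the grip force at its end, in the units of the state.
- read_state(): the state, without advancing time (a new reading comes with each control period).
- read_camera(name): name is "scene" or "top" or "wrist"; returns the picture (384x512x3 uint8, red, green, blue); there is no depth.
- camera_model(name): a dict with "camera_matrix" (3x3 intrinsics, pixels), "xyz" and "orientation" of the camera in the world; the wrist camera has in their place "T_tool_cam" (4x4, takes a point from camera to tool coordinates, whose origin is the TCP and whose axes are the flange's). Camera axes: x right, y up, looking along -z (the intrinsics and any distortion apply to the point x, -y, -z); pixel columns grow to the right and rows downward; lengths in m; the calibration is good to about 2 mm. A picture is of the moment at which its call begins: read the wrist's pose just before it. camera_model takes no time and is no camera call.
- hand_in(): hands the job in; it is judged then, once.
The state is a dict: "time": time; "joints": joint angles; "joint_vel": joint speeds; "tau": joint torques, N m; "eef_pos": TCP position; "eef_rot": TCP orientation; "contact_force": force on the tool from outside, world axes, zero at the start; "torque": the same for the moment, N m; "opening": finger opening in m; "grip_force": force on a finger pad.
Only numpy, scipy, OpenCV 4.12 (cv2) and the standard library are available. Lean on these libraries where they do the work, as an engineer would, in place of code of your own. Each camera call takes 0.05 s, during which the arm holds its last target. There are 200 camera calls.

## Working session

There is one attempt and no reset: what is moved stays moved. The work goes in short steps, Python scripts to look and compute and a tool call to move; the robot and the scene stay as the last step left them, time stands still between calls to the robot, and variables do not carry over. Pictures are saved under pics/ and viewed, at most 10 in all, crops included, and the job is handed in when it is done.

Besides the shell and the picture viewer there is one more tool, called after ">>>" in YAML: its name, and indented under it one key for each argument. arm_command: Moves the arm, as the interface text tells. Scaled input: -1 to 1 covers 0.03 m each way for a shift and 4 degrees each way for a turn. Its arguments: {"type":"object","properties":{"targets":{"type":"array","items":{"type":"object","properties":{"xyz":{"type":"array","items":{"type":"number","minimum":-1,"maximum":1}},"roll":{"type":"number","minimum":-1,"maximum":1}}}},"fingers":{"type":"number"},"grip_force":{"type":"number"}},"required":["targets"]}

```bash
mkdir -p pics; ls; python3 - <<'E'
from cell import *
import cv2,numpy as np
for n in("scene","top"):
    im=read_camera(n); cv2.imwrite(f"pics/{n}0.png",im[:,:,::-1])
    print(n,camera_model(n))
print(camera_model("wrist"))
print(read_state())
E
```

```text
pics
scene {'camera_matrix': array([[421.63418478,   0.        , 251.50749892],
       [  0.        , 421.63418478, 188.72868116],
       [  0.        ,   0.        ,   1.        ]]), 'xyz': array([ 1.05917885, -0.88790913,  0.77316695]), 'orientation': array([0.47005674, 0.10547692, 0.1833451 , 0.85691648])}
top {'camera_matrix': array([[483.24399937,   0.        , 255.14286672],
       [  0.        , 483.24399937, 198.69268751],
       [  0.        ,   0.        ,   1.        ]]), 'xyz': array([0.43871571, 0.06317058, 1.51665568]), 'orientation': array([-0.03744099,  0.03746339,  0.70831576, -0.70390586])}
{'camera_matrix': array([[299.32836721,   0.        , 257.3266838 ],
       [  0.        , 299.32836721, 188.40270369],
       [  0.        ,   0.        ,   1.        ]]), 'T_tool_cam': array([[ 4.45676109e-04,  9.57664330e-01,  2.87886838e-01,
         7.87159853e-02],
       [ 9.99999659e-01, -2.26668461e-04, -7.94074709e-04,
        -1.76491563e-04],
       [-6.95202158e-04,  2.87887094e-01, -9.57664105e-01,
        -1.62848695e-01],
       [ 0.00000000e+00,  0.00000000e+00,  0.00000000e+00,
         1.00000000e+00]])}
{'time': 0.1, 'joints': array([-1.2539216 ,  0.46940047, -0.04859425,  1.53356934,  0.02413485,
        1.14098201, -0.08229995]), 'joint_vel': array([-0.00082983, -0.00202727, -0.00024976, -0.00356129,  0.00059955,
       -0.00138229, -0.00010548]), 'tau': array([ 3.53892656e-04, -5.09171784e+01, -8.14582966e-02, -2.36829597e+01,
       -6.14527892e-02,  3.44483647e-02,  5.17599813e-05]), 'eef_pos': array([0.22859119, 0.63454944, 0.22157979]), 'eef_rot': array([ 1.72006197e-01,  9.85095469e-01, -8.79752178e-04, -1.06712756e-04]), 'contact_force': array([ 0.50363403, -0.03861071, -0.82640177]), 'torque': array([-0.04267201,  0.02967539, -0.00153037]), 'grip_force': 0.0, 'opening': 0.08686027273931031}
```

View pics/scene0.png

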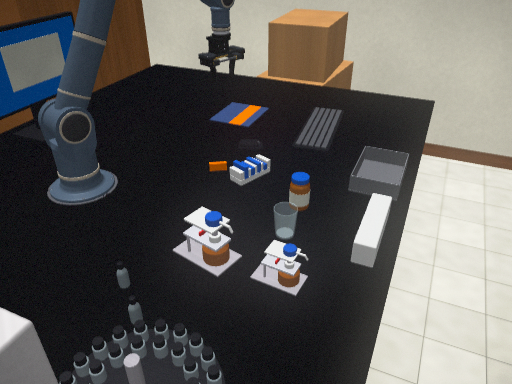

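View pics/top0.png

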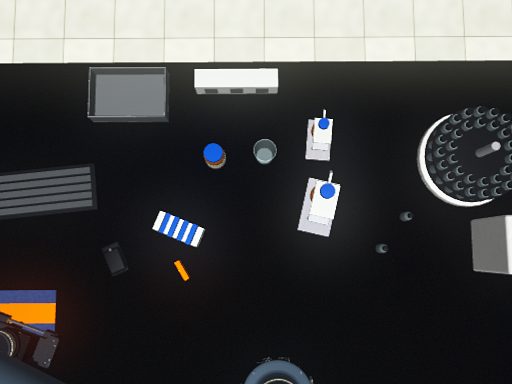

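The scene view shows the rack at (250,168), an orange decoy at (218,166), the large dispenser at (210,240) and the small one at (282,268). In the top view the rack is at (178,229), the large cap at (328,191), the small cap at (323,124), the orange block at (182,270), and the vials at (381,248) and (405,216).

```bash
cat > h.py <<'E'
from cell import *
import cv2,numpy as np
from scipy.spatial.transform import Rotation as R
def grab(name):
    m=camera_model(name)
    if name=="wrist":
        s=read_state(); T=np.eye(4);T[:3,:3]=R.from_quat(s['eef_rot']).as_matrix();T[:3,3]=s['eef_pos']
        T=T@m['T_tool_cam']
    else:
        T=np.eye(4);T[:3,:3]=R.from_quat(m['orientation']).as_matrix();T[:3,3]=m['xyz']
    return read_camera(name),m['camera_matrix'],T
def ray(K,T,uv):
    u,v=uv; d=np.array([(u-K[0,2])/K[0,0],-(v-K[1,2])/K[1,1],-1.]); return T[:3,3],T[:3,:3]@d
def onz(K,T,uv,z):
    o,d=ray(K,T,uv); return o+d*(z-o[2])/d[2]
def proj(K,T,p):
    q=T[:3,:3].T@(np.asarray(p)-T[:3,3]); return np.array([K[0,2]-K[0,0]*q[0]/q[2],K[1,2]+K[1,1]*q[1]/q[2]])
def tool(dw,s=None):
    s=s or read_state(); return R.from_quat(s['eef_rot']).inv().apply(dw)
E
python3 - <<'E'
from h import *
im,K,T=grab("top")
hsv=cv2.cvtColor(im,cv2.COLOR_RGB2HSV)
def comps(m,amin=15):
    n,l,st,c=cv2.connectedComponentsWithStats(m.astype(np.uint8))
    return [(st[i],c[i]) for i in range(1,n) if st[i][4]>amin]
blue=cv2.inRange(hsv,(100,150,80),(125,255,255))>0
for s,c in comps(blue):
    print("blue",c.round(1),s[4],onz(K,T,c,.05).round(3),onz(K,T,c,.146).round(3))
roi=im[200:250,140:215]; m=np.zeros(im.shape[:2],np.uint8)
m[200:250,140:215]=(roi.max(2)>90)
r=cv2.minAreaRect(np.argwhere(m)[:,::-1].astype(np.float32))
for p in cv2.boxPoints(r):print("rack",p.round(1),onz(K,T,p,.05).round(3))
for p in [(381,248),(405,216),(182,270)]: print(onz(K,T,p,0.03).round(3))
E
```

```text
blue [323.4 123.1] 91 [ 0.829 -0.151  0.05 ] [ 0.804 -0.137  0.146]
blue [212.7 152. ] 293 [0.74  0.193 0.05 ] [0.72  0.184 0.146]
blue [326.9 190.7] 170 [ 0.618 -0.157  0.05 ] [ 0.606 -0.143  0.146]
blue [164.1 222.7] 100 [0.523 0.34  0.05 ] [0.518 0.322 0.146]
blue [172.9 226.5] 110 [0.512 0.313 0.05 ] [0.507 0.296 0.146]
blue [182.2 230. ] 105 [0.501 0.284 0.05 ] [0.497 0.27  0.146]
blue [191.  234.1] 112 [0.488 0.258 0.05 ] [0.485 0.245 0.146]
blue [ 27.5 302. ] 56 [0.289 0.744 0.05 ] [0.299 0.699 0.146]
rack [151.1 228.9] [0.505 0.379 0.05 ]
rack [159.7 208.7] [0.566 0.354 0.05 ]
rack [204.8 228.1] [0.506 0.216 0.05 ]
rack [196.2 248.2] [0.445 0.242 0.05 ]
[ 0.443 -0.322  0.03 ]
[ 0.54  -0.399  0.03 ]
[0.38  0.287 0.03 ]
```

>>> arm_command:
  targets:
    - {"xyz":[-0.96,-0.57,0.13]}
    - {"xyz":[-0.96,-0.57,0.13]}
    - {"xyz":[-0.96,-0.57,0.13]}
    - {"xyz":[-0.96,-0.57,0.13]}
    - {"xyz":[-0.96,-0.57,0.13]}
    - {"xyz":[-0.96,-0.57,0.13]}
    - {"xyz":[-0.96,-0.57,0.13]}
    - {"xyz":[-0.96,-0.57,0.13]}
    - {"xyz":[-0.96,-0.57,0.13]}
    - {"xyz":[-0.96,-0.57,0.13]}
    - {"xyz":[-0.96,-0.57,0.13]}
    - {"xyz":[-0.96,-0.57,0.13]}
  fingers: -1

```text
$.targets[0]: bad value
```

>>> arm_command:
  targets:
    - {"xyz":[-0.96,-0.57,0.13],"roll":1}
    - {"roll":1,"xyz":[0,0,0]}
    - {"roll":1,"xyz":[0,0,0]}
    - {"roll":1,"xyz":[0,0,0]}
    - {"roll":1,"xyz":[0,0,0]}
    - {"roll":1,"xyz":[0,0,0]}
    - {"roll":1,"xyz":[0,0,0]}
    - {"roll":1,"xyz":[0,0,0]}
    - {"roll":1,"xyz":[0,0,0]}
    - {"roll":1,"xyz":[0,0,0]}
    - {"roll":1,"xyz":[0,0,0]}
    - {"roll":1,"xyz":[0,0,0]}

```text
time: 1.65
eef_pos: [0.2499, 0.609, 0.2183]
eef_rot: [0.559, 0.829, -0.0, 0.0]
contact_force: [0.5, -0.1, 0.9]
opening: 0.087
grip_force: 0.0
```

>>> arm_command:
  targets:
    - {"roll":1,"xyz":[0,0,0]}
    - {"roll":1,"xyz":[0,0,0]}
    - {"roll":1,"xyz":[0,0,0]}
    - {"roll":1,"xyz":[0,0,0]}
    - {"roll":1,"xyz":[0,0,0]}
    - {"roll":1,"xyz":[0,0,0]}
    - {"roll":1,"xyz":[0,0,0]}
    - {"roll":1,"xyz":[0,0,0]}
    - {"roll":1,"xyz":[0,0,0]}
    - {"roll":1,"xyz":[0,0,0]}
    - {"roll":1,"xyz":[0,0,0]}
    - {"xyz":[0,0,0]}

```text
$.targets[11]: bad value
```

```bash
python3 - <<'E'
from h import *
im,K,T=grab("wrist"); s=read_state(); print(s['time'],s['eef_pos'],R.from_quat(s['eef_rot']).as_matrix().round(3))
np.savez("w1.npz",im=im,K=K,T=T)
cv2.imwrite("pics/w1.png",im[:,:,::-1])
E
```

```text
1.7 [0.24990202 0.6090022  0.2182138 ] [[-0.374  0.927 -0.   ]
 [ 0.927  0.374 -0.001]
 [-0.001 -0.001 -1.   ]]
```

View pics/w1.png

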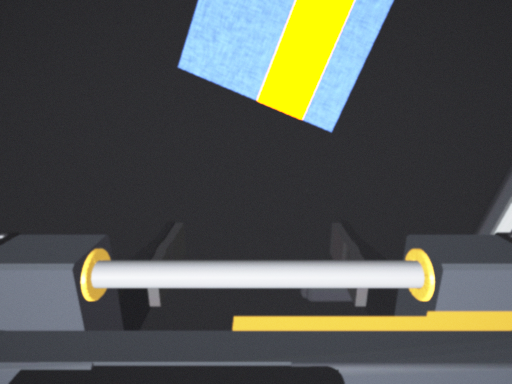

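The wrist view shows the mat only, with the fingertips at about (175,225) and (335,225). Every row needs a roll value, so I'll resend the move.

>>> arm_command:
  targets:
    - {"xyz":[-0.96,0.24,0.07],"roll":0}
    - {"xyz":[-0.96,0.24,0.07],"roll":0}
    - {"xyz":[-0.96,0.24,0.07],"roll":0}
    - {"xyz":[-0.96,0.24,0.07],"roll":0}
    - {"xyz":[-0.96,0.24,0.07],"roll":0}
    - {"xyz":[-0.96,0.24,0.07],"roll":0}
    - {"xyz":[-0.96,0.24,0.07],"roll":0}
    - {"xyz":[-0.96,0.24,0.07],"roll":0}
    - {"xyz":[-0.96,0.24,0.07],"roll":0}
    - {"xyz":[-0.96,0.24,0.07],"roll":0}
    - {"xyz":[-0.96,0.24,0.07],"roll":0}
    - {"xyz":[-0.96,0.24,0.07],"roll":0}
  fingers: -1

```text
time: 3.2
eef_pos: [0.4609, 0.321, 0.1933]
eef_rot: [0.557, 0.83, -0.0, -0.0]
contact_force: [-0.5, 0.2, 0.9]
opening: 0.0869
grip_force: 0.0
```

>>> arm_command:
  targets:
    - {"xyz":[-0.96,0.24,0.07],"roll":0}
    - {"xyz":[-0.96,0.24,0.07],"roll":1}
    - {"roll":1,"xyz":[0,0,0]}
    - {"roll":1,"xyz":[0,0,0]}
    - {"roll":1,"xyz":[0,0,0]}
    - {"roll":1,"xyz":[0,0,0]}
    - {"roll":1,"xyz":[0,0,0]}
    - {"roll":1,"xyz":[0,0,0]}
    - {"roll":1,"xyz":[0,0,0]}
    - {"roll":1,"xyz":[0,0,0]}
    - {"roll":1,"xyz":[0,0,0]}
    - {"roll":1,"xyz":[0,0,0]}

```text
time: 4.7
eef_pos: [0.4959, 0.2736, 0.1891]
eef_rot: [0.829, 0.559, -0.0, 0.0]
contact_force: [0.2, -0.3, 0.6]
opening: 0.087
grip_force: 0.0
```

>>> arm_command:
  targets:
    - {"xyz":[0,0,0],"roll":0}
    - {"xyz":[0,0,0],"roll":0}

```text
time: 4.95
eef_pos: [0.4957, 0.2738, 0.1892]
eef_rot: [0.828, 0.561, -0.0, -0.0]
contact_force: [-0.5, -0.5, -1.1]
opening: 0.0867
grip_force: 0.0
```

```bash
python3 - <<'E'
from h import *
im,K,T=grab("wrist"); s=read_state(); print(s['time'],s['eef_pos'],R.from_quat(s['eef_rot']).as_matrix().round(3))
np.savez("w1.npz",im=im,K=K,T=T)
cv2.imwrite("pics/w2.png",im[:,:,::-1])
E
```

```text
5.0 [0.49570954 0.27386829 0.18919504] [[ 0.371  0.929 -0.   ]
 [ 0.929 -0.371  0.   ]
 [ 0.    -0.    -1.   ]]
```

View pics/w2.png

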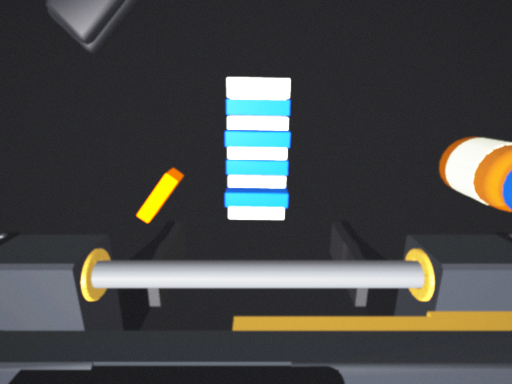

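The wrist view shows the rack with blue candidates at (258,107), (258,139), (257,167) and (257,198), and the orange decoy at (160,195). Next I'll work out the heights from the apparent 64 mm lengths and check them in a crop.

```bash
python3 - <<'E'
from h import *
d=np.load("w1.npz"); im,K,T=d['im'],d['K'],d['T']
hsv=cv2.cvtColor(im,cv2.COLOR_RGB2HSV)
g=im[:,:,2].astype(float)
def edges(row,a,b):
    p=g[row,a:b]; hi=np.median(g[row,240:275]); t=(hi+p[:3].mean())/2 if False else hi/2+10
    i=np.where(g[row]>t)[0]; i=i[(i>205)&(i<310)]; l,r=i[0],i[-1]
    return l-(g[row,l]-t)/(g[row,l]-g[row,l-1]), r+(g[row,r]-t)/(g[row,r]-g[row,r+1])
for row in range(76,222):
    l,r=edges(row,0,0); c=im[row,257]
    h=hsv[row,257]
    tag="BLUE" if h[1]>120 else ""
    L=[np.linalg.norm(onz(K,T,(r,row),z)-onz(K,T,(l,row),z))*1000 for z in(.042,.05,.058,.066)]
    print(row,tag,c,round(l,1),round(r,1),np.round(L,1))
c=im[65:230,205:315]; cv2.imwrite("pics/crop1.png",cv2.resize(c,None,fx=3.5,fy=3.5,interpolation=cv2.INTER_CUBIC)[:,:,::-1])
E
```

```text
76  [77 79 78] 224.9 281.2 [54.6 53.2 51.8 50.4]
77  [226 227 221] 225.6 287.1 [59.9 58.3 56.8 55.2]
78  [255 255 255] 225.3 290.2 [63.2 61.6 59.9 58.3]
79  [255 255 255] 225.2 290.6 [63.7 62.1 60.4 58.8]
80  [255 255 255] 225.2 290.7 [63.8 62.2 60.5 58.9]
81  [255 255 255] 225.2 290.7 [63.9 62.2 60.6 58.9]
82  [255 255 255] 225.3 290.6 [63.9 62.2 60.6 58.9]
83  [255 255 255] 225.2 290.6 [63.9 62.3 60.6 59. ]
84  [255 255 255] 225.2 290.6 [64.  62.3 60.7 59. ]
85  [255 255 255] 225.3 290.6 [64.  62.4 60.7 59.1]
86  [255 255 255] 225.3 290.6 [64.1 62.4 60.7 59.1]
87  [255 255 255] 225.4 290.6 [64.  62.4 60.7 59. ]
88  [255 255 255] 225.4 290.6 [64.  62.3 60.7 59. ]
89  [255 255 255] 225.4 290.6 [64.  62.4 60.7 59.1]
90  [255 255 255] 225.5 290.5 [64.1 62.4 60.7 59.1]
91  [255 255 255] 225.5 290.5 [64.1 62.4 60.8 59.1]
92  [255 255 255] 225.5 290.4 [64.  62.3 60.7 59. ]
93  [255 255 255] 225.5 290.3 [63.9 62.3 60.6 59. ]
94  [255 255 255] 225.5 290.2 [64.  62.3 60.7 59. ]
95  [255 255 255] 225.5 290.2 [64.  62.3 60.7 59. ]
96  [255 255 255] 225.6 290.1 [63.8 62.1 60.5 58.8]
97  [255 25
[... 6160 characters left out ...]
.1 63.4 61.6]
209  [255 255 255] 226.8 285.0 [64.2 62.5 60.9 59.2]
210  [255 255 255] 226.9 284.8 [64.  62.4 60.7 59.1]
211  [255 255 255] 226.9 284.7 [64.  62.4 60.7 59.1]
212  [255 255 255] 226.9 284.7 [64.1 62.4 60.8 59.1]
213  [255 255 255] 226.8 284.7 [64.2 62.5 60.9 59.2]
214  [255 255 255] 226.8 284.7 [64.2 62.6 60.9 59.2]
215  [255 255 255] 226.8 284.6 [64.2 62.6 60.9 59.3]
216  [255 255 255] 226.8 284.6 [64.3 62.6 61.  59.3]
217  [255 255 255] 227.0 284.6 [64.2 62.5 60.9 59.2]
218  [255 255 255] 227.3 284.6 [63.8 62.1 60.5 58.8]
219  [253 253 252] 228.5 284.1 [62.  60.4 58.8 57.2]
220  [94 96 93] 229.1 284.5 [61.9 60.3 58.7 57.1]
221  [44 46 46] 199.8 305.5 [118.2 115.2 112.1 109.1]
```

View pics/crop1.png

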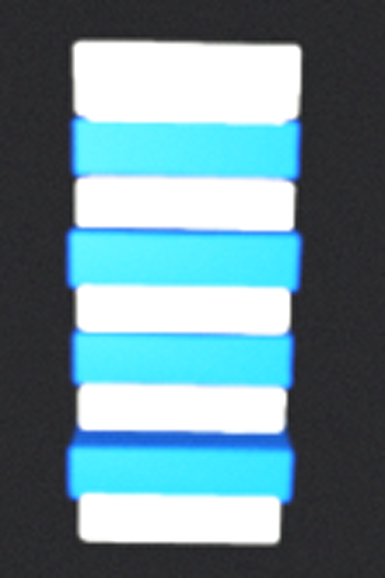

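The crop shows lengths (taken on the 50 mm plane) of 64.1, 67.6, 65.8 and 69.6 mm from the top slot down, against 62.4 mm for the walls (true 60). That is the order 22, 38, 30, 46, so spacer30 is the third candidate, at (257,167), flush with the walls. The orange block is excluded.

```bash
python3 - <<'E'
from h import *
d=np.load("w1.npz"); im,K,T=d['im'],d['K'],d['T']
P=[]
for n,l,r,a,b,z in(("22",224.7,290.5,99.6,115,.042),("38",223.3,290.7,131.9,146.5,.058),("30",224.7,288.5,160.3,174.5,.05),("46",223.4,288.7,192.8,206.5,.066)):
    c=onz(K,T,((l+r)/2,(a+b)/2),z); P.append(c); print(n,c.round(4), "thick",np.linalg.norm(onz(K,T,(257,a),z)-onz(K,T,(257,b),z)).round(4), "axis",(onz(K,T,(r,(a+b)/2),z)-onz(K,T,(l,(a+b)/2),z)).round(4))
P=np.array(P); print(np.linalg.norm(np.diff(P[:,:2],axis=0),axis=1))
v=P[0]-P[3];print("row yaw",np.degrees(np.arctan2(v[1],v[0])))
# wall edges slope: left/right
l=[];r=[]
print("edge rows of wall top/bottom via white", )
s=read_state(); print(s['eef_pos'],"tool shift to 30:",tool(P[2]-s['eef_pos'],s).round(4), tool(P.mean(0)-s['eef_pos'],s).round(4))
print("tool x yaw",np.degrees(np.arctan2(.929,.371)))
E
```

```text
22 [0.5227 0.3392 0.042 ] thick 0.0149 axis [ 0.0611 -0.0244  0.    ]
38 [0.5111 0.3119 0.058 ] thick 0.0142 axis [ 0.0612 -0.0244  0.    ]
30 [0.4996 0.2842 0.05  ] thick 0.015 axis [ 0.0611 -0.0244  0.    ]
46 [0.4881 0.2568 0.066 ] thick 0.0146 axis [ 0.0612 -0.0244  0.    ]
[0.02967394 0.02998527 0.02967294]
row yaw 67.23494253371176
edge rows of wall top/bottom via white
[0.49570954 0.27386829 0.18919504] tool shift to 30: [ 0.011  -0.0002  0.1392] [0.026  0.     0.1352]
tool x yaw 68.230498314051
```

The slot pitch comes out at 29.7 to 30.0 mm and collinear, so I'll go for spacer30.

>>> arm_command:
  targets:
    - {"xyz":[0.37,0,0.4],"roll":0.25}
    - {"xyz":[0,0,1],"roll":0}
    - {"xyz":[0,0,1],"roll":0}
    - {"xyz":[0,0,1],"roll":0}
    - {"xyz":[0,0,1],"roll":0}
    - {"xyz":[0,0,0.7],"roll":0}
    - {"xyz":[0,0,0.33],"roll":0}
    - {"xyz":[0,0,0],"roll":0}

```text
time: 6.0
eef_pos: [0.4995, 0.2843, 0.0255]
eef_rot: [0.833, 0.553, -0.001, -0.0]
contact_force: [0.6, 1.4, -1.3]
opening: 0.0873
grip_force: 0.0
```

>>> arm_command:
  targets:
    - {"xyz":[0,0,0],"roll":0}
    - {"xyz":[0,0,0],"roll":0}
    - {"xyz":[0,0,0],"roll":0}
    - {"xyz":[0,0,0],"roll":0}
  fingers: 1
  grip_force: 20

```text
time: 6.5
eef_pos: [0.5, 0.2845, 0.0269]
eef_rot: [0.833, 0.553, 0.0, -0.0]
contact_force: [-0.7, -0.2, 3.5]
opening: 0.0638
grip_force: 20.0
```

>>> arm_command:
  targets:
    - {"xyz":[0,0,-0.5],"roll":0}
    - {"xyz":[0,0,-1],"roll":0}
    - {"xyz":[0,0,-1],"roll":0}
    - {"xyz":[-0.95,0.4,0],"roll":0}
    - {"xyz":[-0.95,0.4,0],"roll":0}
    - {"xyz":[-0.95,0.4,0],"roll":0}
    - {"xyz":[-0.95,0.4,0],"roll":0}
    - {"xyz":[-0.95,0.4,0],"roll":0}
    - {"xyz":[-0.95,0.4,0],"roll":0}
    - {"xyz":[0,0,1],"roll":0}
    - {"xyz":[0,0,1],"roll":0}
    - {"xyz":[0,0,0.3],"roll":0}

```text
time: 8.0
eef_pos: [0.4989, 0.0984, 0.0316]
eef_rot: [0.833, 0.553, -0.001, -0.0]
contact_force: [-0.4, -0.5, -0.8]
opening: 0.0637
grip_force: 20.0
```

>>> arm_command:
  targets:
    - {"xyz":[0,0,0],"roll":0}
    - {"xyz":[0,0,0],"roll":0}

```text
time: 8.25
eef_pos: [0.5007, 0.099, 0.0334]
eef_rot: [0.833, 0.553, 0.001, 0.0]
contact_force: [-0.2, -0.3, -0.5]
opening: 0.0641
grip_force: 20.0
```

>>> arm_command:
  targets:
    - {"xyz":[0,0,0.4],"roll":0}
    - {"xyz":[0,0,0.3],"roll":0}
    - {"xyz":[0,0,0.17],"roll":0}
    - {"xyz":[0,0,0],"roll":0}

```text
time: 8.75
eef_pos: [0.4995, 0.0987, 0.0061]
eef_rot: [0.833, 0.553, -0.0, -0.0]
contact_force: [-0.3, 0.4, 2.7]
opening: 0.0634
grip_force: 20.0
```

>>> arm_command:
  targets:
    - {"xyz":[0,0,0],"roll":0}
    - {"xyz":[0,0,0],"roll":0}
    - {"xyz":[0,0,0],"roll":0}
  fingers: -1

```text
time: 9.12
eef_pos: [0.4999, 0.0987, 0.0061]
eef_rot: [0.833, 0.553, -0.0, 0.0]
contact_force: [-0.0, -0.1, -0.5]
opening: 0.0835
grip_force: 0.0
```

>>> arm_command:
  targets:
    - {"xyz":[0,0,-1],"roll":0}
    - {"xyz":[0,0,-1],"roll":0}
    - {"xyz":[0,0,-1],"roll":-1}
    - {"xyz":[0,0,-1],"roll":-1}
    - {"xyz":[0,0,-1],"roll":-1}
    - {"xyz":[0,0,0],"roll":-1}
    - {"xyz":[0,0,0],"roll":-1}
    - {"xyz":[0,0,0],"roll":-1}
    - {"xyz":[0,0,0],"roll":-1}
    - {"xyz":[0,0,0],"roll":-1}
    - {"xyz":[0,0,0],"roll":-1}
    - {"xyz":[0,0,0],"roll":-1}

```text
time: 10.62
eef_pos: [0.4997, 0.0986, 0.1561]
eef_rot: [0.593, 0.805, -0.0, -0.0]
contact_force: [-0.4, -0.3, 0.1]
opening: 0.0869
grip_force: 0.0
```

>>> arm_command:
  targets:
    - {"xyz":[0,0,0],"roll":-1}
    - {"xyz":[0,0,0],"roll":-1}
    - {"xyz":[0,0,0],"roll":-1}
    - {"xyz":[0,0,0],"roll":-1}
    - {"xyz":[0,0,0],"roll":-1}
    - {"xyz":[0,0,0],"roll":-1}
    - {"xyz":[0,0,0],"roll":-1}
    - {"xyz":[0,0,0],"roll":-1}
    - {"xyz":[0,0,0],"roll":-1}
    - {"xyz":[0,0,0],"roll":-1}
    - {"xyz":[0,0,0],"roll":-1}
    - {"xyz":[0,0,0],"roll":-1}

```text
time: 12.12
eef_pos: [0.4997, 0.0986, 0.1561]
eef_rot: [0.214, 0.977, -0.0, -0.0]
contact_force: [-0.7, -0.4, -0.3]
opening: 0.0867
grip_force: 0.0
```

>>> arm_command:
  targets:
    - {"xyz":[0,0,0],"roll":-0.5}
    - {"xyz":[0,0,0],"roll":0}

```text
time: 12.38
eef_pos: [0.4998, 0.0986, 0.1562]
eef_rot: [0.198, 0.98, 0.0, -0.0]
contact_force: [-0.3, 0.4, -0.0]
opening: 0.0872
grip_force: 0.0
```

```bash
python3 - <<'E'
from h import *
im,K,T=grab("wrist"); s=read_state(); print(s['time'],s['eef_pos'],R.from_quat(s['eef_rot']).as_matrix().round(3))
np.savez("w3.npz",im=im,K=K,T=T)
cv2.imwrite("pics/w3.png",im[:,:,::-1])
hsv=cv2.cvtColor(im,cv2.COLOR_RGB2HSV)
m=cv2.inRange(hsv,(95,150,150),(120,255,255)); n,l,st,c=cv2.connectedComponentsWithStats(m)
for i in range(1,n):
    if st[i][4]>200:
        r=cv2.minAreaRect(np.argwhere(l==i)[:,::-1].astype(np.float32)); print(c[i].round(1),st[i],r)
        print(onz(K,T,c[i],.03).round(4))
        b=cv2.boxPoints(r); print([onz(K,T,p,.03)[:2].round(4) for p in b])
E
```

```text
12.425 [0.4998052  0.09864938 0.15619099] [[-0.921  0.388 -0.   ]
 [ 0.388  0.921  0.   ]
 [ 0.     0.    -1.   ]]
[418.2 103.8] [405  64  43  83 993] ((425.9910888671875, 104.5732421875), (32.63787841796875, 84.90141296386719), 6.934349060058594)
[0.4897 0.2652 0.03  ]
[array([0.522 , 0.2438]), array([0.452 , 0.2717]), array([0.4665, 0.2977]), array([0.5379, 0.2718])]
[486.2 104.2] [472  65  40  81 771] ((491.5306091308594, 104.32101440429688), (25.796382904052734, 84.0814208984375), 9.706652641296387)
[0.5146 0.3234 0.03  ]
[array([0.546 , 0.3038]), array([0.4768, 0.3302]), array([0.4893, 0.3505]), array([0.5598, 0.3257])]
[256.6 174.8] [248 145  18  67 355] ((256.4999694824219, 177.99996948242188), (65.99998474121094, 16.999996185302734), 90.0)
[0.494  0.1003 0.03  ]
[array([0.4635, 0.1042]), array([0.4699, 0.1194]), array([0.5329, 0.0934]), array([0.5261, 0.0772])]
```

View pics/w3.png

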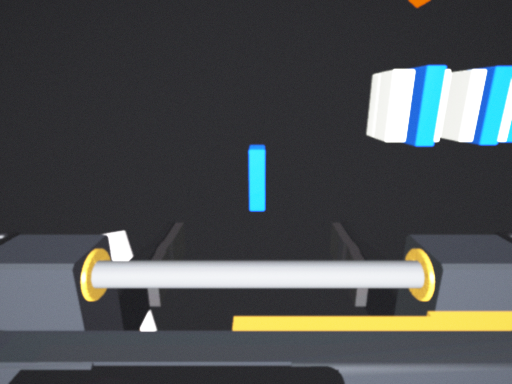

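The spacer stands alone at (257,178), aligned with the gripper. I'll look at the dispenser from above before gripping it.

>>> arm_command:
  targets:
    - {"xyz":[0,0,-1],"roll":0}
    - {"xyz":[-0.88,-0.86,-0.5],"roll":0}
    - {"xyz":[-0.88,-0.86,-0.5],"roll":0}
    - {"xyz":[-0.88,-0.86,-0.5],"roll":0}
    - {"xyz":[-0.88,-0.86,-0.5],"roll":0}
    - {"xyz":[-0.88,-0.86,-0.5],"roll":0}
    - {"xyz":[-0.88,-0.86,-0.5],"roll":0}
    - {"xyz":[-0.88,-0.86,0],"roll":0}
    - {"xyz":[0,0,0],"roll":-0.9}
    - {"xyz":[0,0,0],"roll":-0.9}
    - {"xyz":[0,0,0],"roll":-0.9}
    - {"xyz":[0,0,0],"roll":0}

```text
time: 13.92
eef_pos: [0.6001, -0.1394, 0.276]
eef_rot: [0.105, 0.994, 0.0, -0.0]
contact_force: [-0.3, 0.5, 0.6]
opening: 0.0865
grip_force: 0.0
```

>>> arm_command:
  targets:
    - {"xyz":[0,0,0],"roll":0}

```text
time: 14.05
eef_pos: [0.6001, -0.1394, 0.2761]
eef_rot: [0.105, 0.994, 0.0, -0.0]
contact_force: [-0.0, -0.1, 1.2]
opening: 0.0869
grip_force: 0.0
```

```bash
python3 - <<'E'
from h import *
im,K,T=grab("wrist"); s=read_state(); print(s['time'],s['eef_pos'],R.from_quat(s['eef_rot']).as_matrix().round(3))
np.savez("w4.npz",im=im,K=K,T=T)
cv2.imwrite("pics/w4.png",cv2.resize(im,(800,600),interpolation=cv2.INTER_CUBIC)[:,:,::-1])
E
```

```text
14.1 [ 0.60014653 -0.13935911  0.27615685] [[-0.978  0.209 -0.   ]
 [ 0.209  0.978  0.   ]
 [ 0.     0.    -1.   ]]
```

View pics/w4.png

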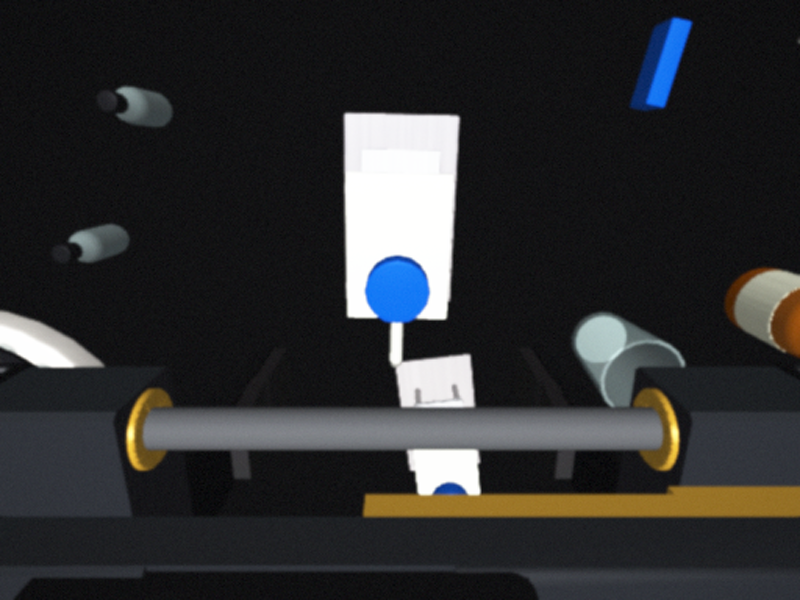

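The wrist view shows the large dispenser: foot front edge at row 114 of 600, ledge front at row 150 (columns 362 to 440), bar front at row 173 (345 to 456) and cap centre at (397,289).

```bash
python3 - <<'E'
from h import *
d=np.load("w4.npz"); im,K,T=d['im'],d['K'],d['T']
g=cv2.cvtColor(im,cv2.COLOR_RGB2GRAY).astype(float)
print("min channel col 256 rows 68..116", im[68:116,250:264].astype(float).mean((1)).min(1).round(0))
for r in (80,102,104,106,115,130,150,165,195): 
    print(r,"cols L",g[r,215:240].astype(int).tolist(),"R",g[r,275:300].astype(int).tolist())
hsv=cv2.cvtColor(im,cv2.COLOR_RGB2HSV)
m=cv2.inRange(hsv,(100,150,100),(125,255,255)); n,l,st,c=cv2.connectedComponentsWithStats(m)
for i in range(1,n):
    if st[i][4]>200:
        e=cv2.fitEllipse(np.argwhere(l==i)[:,::-1]); print(c[i],st[i],e, onz(K,T,e[0],.146))
E
```

```text
min channel col 256 rows 68..116 [ 16.  18.  17.  28.  80. 174. 234. 242. 243. 243. 243. 243. 243. 243.
 243. 242. 243. 242. 242. 242. 242. 242. 242. 242. 241. 242. 242. 246.
 251. 253. 253. 253. 253. 253. 253. 253. 253. 253. 253. 253. 253. 252.
 252. 254. 254. 255. 255. 255.]
80 cols L [21, 18, 19, 20, 55, 150, 228, 243, 245, 246, 246, 246, 244, 244, 243, 243, 244, 245, 246, 245, 244, 243, 243, 245, 245] R [245, 244, 243, 243, 242, 242, 243, 243, 242, 243, 244, 245, 244, 244, 243, 242, 240, 226, 156, 63, 17, 18, 19, 17, 17]
102 cols L [14, 18, 16, 21, 50, 138, 223, 239, 243, 243, 244, 243, 243, 242, 239, 239, 246, 253, 253, 253, 253, 253, 253, 254, 253] R [253, 253, 253, 253, 253, 251, 243, 240, 241, 242, 244, 244, 244, 243, 241, 238, 220, 138, 49, 18, 19, 17, 17, 17, 18]
104 cols L [16, 16, 15, 21, 48, 137, 220, 240, 242, 244, 244, 243, 242, 242, 240, 240, 246, 253, 253, 253, 253, 253, 254, 254, 253] R [253, 253, 253, 253, 253, 252, 241, 239, 241, 242, 243, 244, 244, 243, 241, 236, 215, 124, 40, 20, 14, 16, 14, 16, 13]
106 cols L [21, 24, 19, 20, 48, 136, 220, 239, 242, 243, 243, 2
[... 1122 characters left out ...]
 255, 254, 254, 243, 206, 105, 28, 17, 19, 18, 13, 17, 20, 16, 17, 17]
195 cols L [21, 23, 19, 17, 22, 26, 72, 198, 252, 254, 254, 254, 254, 254, 254, 254, 254, 254, 254, 253, 231, 153, 112, 106, 103] R [254, 254, 254, 254, 254, 254, 254, 254, 254, 254, 248, 153, 33, 18, 17, 15, 17, 20, 21, 13, 18, 15, 17, 20, 18]
[423.78785358  40.07321131] [ 405   11   38   58 1202] ((423.7716369628906, 40.363643646240234), (19.67256736755371, 55.87554931640625), 20.893571853637695) [0.5056554  0.03228707 0.146     ]
[253.85830861 185.1772997 ] [ 234  164   41   43 1348] ((253.85955810546875, 185.203857421875), (32.59115219116211, 35.22437286376953), 0.701217770576477) [ 0.60519782 -0.14408067  0.146     ]
```

```bash
python3 - <<'E'
from h import *
d=np.load("w4.npz"); im,K,T=d['im'],d['K'],d['T']
g=cv2.GaussianBlur(cv2.cvtColor(im,cv2.COLOR_RGB2GRAY),(1,1),0).astype(float)
def cross(p,t):  # first upward crossing idx
    i=np.where((p[:-1]<t)&(p[1:]>=t))[0][0]; return i+(t-p[i])/(p[i+1]-p[i])
W=lambda c,r,z:onz(K,T,(c,r),z)[:2]
def scan(r,t,a,b,z,n):
    p=g[r,a:b]; L=a+cross(p,t); Rr=b-1-cross(p[::-1],t)
    A,B=W(L,r,z),W(Rr,r,z); v=A-B
    print(n,r,round(L,2),round(Rr,2),"w",np.linalg.norm(v).round(4),"mid",((A+B)/2).round(4)); return (A+B)/2
f=[scan(r,130,205,310,.004,"foot") for r in range(76,107,5)]
l=[scan(r,247.5,223,288,.068,"ledge") for r in range(98,109,2)]
# front edges
fr=[(c,68+cross(g[66:90,c],130)-2) for c in range(224,290,6)]
a=np.polyfit(*zip(*fr),1); P0,P1=[W(c,np.polyval(a,c),.004) for c in(224,288)]; print("foot front row",np.polyval(a,256),"yaw of y",np.degrees(np.arctan2(*(P1-P0)[::-1])), W(256,np.polyval(a,256),.004))
lf=[(c,90+cross(g[90:102,c-1:c+2].mean(1),247.5)) for c in range(236,278,4)]
a=np.polyfit(*zip(*lf),1); P0,P1=[W(c,np.polyval(a,c),.068) for c in(234,278)]; print("ledge front row",np.polyval(a,256),"yaw",np.degrees(np.arctan2(*(P1-P0)[::-1])),W(255.9,np.polyval(a,255.9),.068))
print("bar rows", im[104:122,256].tolist(), [int(x) for x in g[104:122,224]],[int(x) for x in g[104:122,286]])
for r in(120,135,150): scan(r,130,205,310,.124,"bar")
f=np.array(f); v=f[0]-f[-1]; print("foot axis yaw",np.degrees(np.arctan2(v[1],v[0])))
E
```

```text
foot 76 219.69 293.62 w 0.1008 mid [ 0.4943 -0.1176]
foot 81 219.82 293.26 w 0.1006 mid [ 0.5006 -0.1191]
foot 86 219.85 292.87 w 0.1005 mid [ 0.5069 -0.1207]
foot 91 219.92 292.68 w 0.1006 mid [ 0.5132 -0.1222]
foot 96 219.95 292.61 w 0.1009 mid [ 0.5197 -0.1236]
foot 101 219.9 292.18 w 0.1008 mid [ 0.5261 -0.1253]
foot 106 219.93 291.8 w 0.1007 mid [ 0.5327 -0.127 ]
ledge 98 231.21 281.21 w 0.0593 mid [ 0.5224 -0.1241]
ledge 100 231.21 280.64 w 0.0588 mid [ 0.5245 -0.1249]
ledge 102 231.21 280.44 w 0.0586 mid [ 0.5268 -0.1255]
ledge 104 231.21 280.41 w 0.0587 mid [ 0.529 -0.126]
ledge 106 231.08 280.35 w 0.0589 mid [ 0.5312 -0.1266]
ledge 108 231.08 280.23 w 0.0589 mid [ 0.5335 -0.1271]
foot front row 72.44725988567289 yaw of y 76.6950807226673 [ 0.4896998  -0.11754668]
ledge front row 95.66494603359828 yaw 76.75170369493644 [ 0.51972326 -0.12388891]
bar rows [[253, 253, 254], [253, 253, 254], [253, 253, 254], [253, 253, 254], [253, 253, 254], [252, 252, 253], [251, 251, 251], [254, 254, 254], [255, 255, 254], [255, 255, 255], [255, 255, 255], [255, 255, 255], [255, 255, 255], [255, 255, 254], [255, 255, 254], [255, 255, 255], [255, 255, 254], [255, 255, 254]] [244, 244, 243, 242, 243, 246, 253, 255, 255, 255, 255, 255, 255, 255, 255, 255, 255, 255] [244, 245, 245, 244, 244, 244, 241, 245, 254, 255, 255, 255, 255, 255, 255, 255, 255, 255]
bar 120 219.88 291.16 w 0.0733 mid [ 0.5435 -0.1292]
bar 135 220.2 290.27 w 0.0731 mid [ 0.5584 -0.1327]
bar 150 220.52 289.71 w 0.0732 mid [ 0.5738 -0.1361]
foot axis yaw 166.2987621603182
```

Ledge axis yaw is about -13.5°, ledge origin about (0.5323, -0.1268), and the cap axis about (0.606, -0.145). Widths check at 59 mm for the ledge and 100 mm for the foot. Back to regrip the spacer.

>>> arm_command:
  targets:
    - {"xyz":[0,0,0],"roll":0.9}
    - {"xyz":[0,0,0],"roll":0.9}
    - {"xyz":[0,0,0],"roll":0.9}
    - {"xyz":[0.97,0.86,0],"roll":0}
    - {"xyz":[0.97,0.86,0],"roll":0}
    - {"xyz":[0.97,0.86,0],"roll":0}
    - {"xyz":[0.97,0.86,0],"roll":0}
    - {"xyz":[0.97,0.86,0],"roll":0}
    - {"xyz":[0.97,0.86,0.5],"roll":0}
    - {"xyz":[0.97,0.86,1],"roll":0}
    - {"xyz":[0,0,1],"roll":0}
    - {"xyz":[0,0,1],"roll":0}

```text
time: 15.6
eef_pos: [0.4823, 0.1068, 0.1706]
eef_rot: [0.197, 0.98, 0.0, 0.0]
contact_force: [0.8, -0.5, 0.1]
opening: 0.0868
grip_force: 0.0
```

>>> arm_command:
  targets:
    - {"xyz":[0,0,1],"roll":0}
    - {"xyz":[0,0,1],"roll":0}
    - {"xyz":[0,0,1],"roll":0}
    - {"xyz":[0,0,0],"roll":0}
    - {"xyz":[0,0,0],"roll":0}

```text
time: 16.23
eef_pos: [0.4832, 0.1063, 0.0822]
eef_rot: [0.198, 0.98, 0.0, 0.001]
contact_force: [0.7, 1.0, 0.3]
opening: 0.0865
grip_force: 0.0
```

>>> arm_command:
  targets:
    - {"xyz":[0,0,1],"roll":0}
    - {"xyz":[0,0,0.9],"roll":0}
    - {"xyz":[0,0,0.5],"roll":0}
    - {"xyz":[0,0,0.19],"roll":0}
    - {"xyz":[0,0,0],"roll":0}

```text
time: 16.85
eef_pos: [0.483, 0.1062, 0.004]
eef_rot: [0.198, 0.98, 0.0, 0.0]
contact_force: [-0.4, 0.0, 0.8]
opening: 0.0871
grip_force: 0.0
```

>>> arm_command:
  targets:
    - {"xyz":[0,0,0],"roll":0}
    - {"xyz":[0,0,0],"roll":0}
    - {"xyz":[0,0,0],"roll":0}
    - {"xyz":[0,0,0],"roll":0}
    - {"xyz":[0,0,0],"roll":0}
    - {"xyz":[0,0,0],"roll":0}
  fingers: 1
  grip_force: 20

```text
time: 17.6
eef_pos: [0.4824, 0.1061, 0.0035]
eef_rot: [0.198, 0.98, 0.0, -0.0]
contact_force: [0.4, 0.6, 0.5]
opening: 0.0348
grip_force: 0.0
```

>>> arm_command:
  targets:
    - {"xyz":[0,0,0],"roll":0}
    - {"xyz":[0,0,0],"roll":0}
    - {"xyz":[0,0,0],"roll":0}
    - {"xyz":[0,0,0],"roll":0}

```text
time: 18.1
eef_pos: [0.4824, 0.106, 0.0035]
eef_rot: [0.198, 0.98, 0.0, -0.0]
contact_force: [0.1, -0.4, -0.7]
opening: 0.0158
grip_force: 20.0
```

>>> arm_command:
  targets:
    - {"xyz":[0,0,-0.4],"roll":0}
    - {"xyz":[0,0,-1],"roll":0}
    - {"xyz":[0,0,-1],"roll":0}
    - {"xyz":[-0.28,-0.99,0],"roll":0}
    - {"xyz":[-0.28,-0.99,0],"roll":0}
    - {"xyz":[-0.28,-0.99,0],"roll":0}
    - {"xyz":[-0.28,-0.99,0],"roll":0}
    - {"xyz":[-0.28,-0.99,0],"roll":0}
    - {"xyz":[-0.28,-0.99,0],"roll":0}
    - {"xyz":[-0.28,-0.99,0],"roll":-0.78}
    - {"xyz":[0,0,0],"roll":-0.78}
    - {"xyz":[0,0,0],"roll":-0.78}

```text
time: 19.6
eef_pos: [0.456, -0.109, 0.0762]
eef_rot: [0.117, 0.993, 0.0, 0.0]
contact_force: [-0.7, -0.2, -0.3]
opening: 0.0159
grip_force: 20.0
```

>>> arm_command:
  targets:
    - {"xyz":[0,0,0],"roll":0}
    - {"xyz":[0,0,0],"roll":0}

```text
time: 19.85
eef_pos: [0.4561, -0.1083, 0.0759]
eef_rot: [0.117, 0.993, 0.0, 0.0]
contact_force: [1.2, 0.1, -0.8]
opening: 0.016
grip_force: 20.0
```

```bash
python3 - <<'E'
from h import *
s=read_state(); M=R.from_quat(s['eef_rot']).as_matrix()
print(s['eef_pos'],np.degrees(np.arctan2(M[1,0],M[0,0])))
g=np.array([.5323,-.1268,.0715])-np.array([.0189*.9724,-.0189*.2334,0])
print(tool(g-s['eef_pos'],s)/.03)
E
```

```text
[ 0.4561036  -0.10832315  0.07587173] 166.50947755839636
[-1.98340414 -0.0063434   0.14659055]
```

>>> arm_command:
  targets:
    - {"xyz":[-0.6,0,0.05],"roll":0}
    - {"xyz":[-0.6,0,0],"roll":0}
    - {"xyz":[-0.4,0,0],"roll":0}
    - {"xyz":[-0.2,0,0],"roll":0}
    - {"xyz":[0,0,0],"roll":0}

```text
time: 20.48
eef_pos: [0.5085, -0.1209, 0.0739]
eef_rot: [0.117, 0.993, 0.0, -0.0]
contact_force: [-0.3, 0.0, -1.3]
opening: 0.0158
grip_force: 20.0
```

>>> arm_command:
  targets:
    - {"xyz":[-0.07,0,0],"roll":0}
    - {"xyz":[-0.07,0,0],"roll":0}
    - {"xyz":[0,0,0],"roll":0}

```text
time: 20.85
eef_pos: [0.5126, -0.1219, 0.0741]
eef_rot: [0.117, 0.993, 0.0, 0.0]
contact_force: [-0.4, -0.6, 0.2]
opening: 0.0159
grip_force: 20.0
```

>>> arm_command:
  targets:
    - {"xyz":[-0.04,0,0],"roll":0}
    - {"xyz":[0,0,0],"roll":0}

```text
time: 21.1
eef_pos: [0.5136, -0.1222, 0.0739]
eef_rot: [0.117, 0.993, 0.0, -0.0]
contact_force: [-0.6, 0.2, -0.8]
opening: 0.0161
grip_force: 20.0
```

>>> arm_command:
  targets:
    - {"xyz":[-0.04,0,0],"roll":0}
    - {"xyz":[0,0,0],"roll":0}

```text
time: 21.35
eef_pos: [0.5136, -0.1222, 0.0737]
eef_rot: [0.117, 0.993, 0.0, -0.001]
contact_force: [-4.5, 1.2, 1.4]
opening: 0.0157
grip_force: 20.0
```

The spacer touched the backstop within 0.3 mm of where I predicted. Now lowering it.

>>> arm_command:
  targets:
    - {"xyz":[0,0,0.05],"roll":0}
    - {"xyz":[0,0,0.03],"roll":0}
    - {"xyz":[0,0,0],"roll":0}

```text
time: 21.72
eef_pos: [0.5136, -0.1223, 0.0715]
eef_rot: [0.117, 0.993, 0.0, -0.001]
contact_force: [-6.4, 0.9, 5.7]
opening: 0.016
grip_force: 20.0
```

>>> arm_command:
  targets:
    - {"xyz":[-0.02,0,0.02],"roll":0}
    - {"xyz":[0,0,0],"roll":0}

```text
time: 21.98
eef_pos: [0.5137, -0.1223, 0.0715]
eef_rot: [0.117, 0.993, 0.0, -0.002]
contact_force: [-8.2, 2.1, 9.2]
opening: 0.0158
grip_force: 20.0
```

>>> arm_command:
  targets:
    - {"xyz":[0,0,0],"roll":0}
    - {"xyz":[0,0,0],"roll":0}
    - {"xyz":[0,0,0],"roll":0}
  fingers: 0.1

```text
time: 22.35
eef_pos: [0.5163, -0.1228, 0.0711]
eef_rot: [0.117, 0.993, -0.0, 0.001]
contact_force: [0.0, -0.9, 0.3]
opening: 0.0359
grip_force: 0.0
```

>>> arm_command:
  targets:
    - {"xyz":[0,0,-0.3],"roll":0}
    - {"xyz":[0,0,-1],"roll":0}
    - {"xyz":[0,0,-1],"roll":0}
    - {"xyz":[0,0,-1],"roll":0}
    - {"xyz":[0,0,-1],"roll":0}
    - {"xyz":[-1,0,-1],"roll":0}
    - {"xyz":[-1,0,-1],"roll":0}
    - {"xyz":[-1,0,-0.5],"roll":0}
    - {"xyz":[0,0,0],"roll":0}

```text
time: 23.48
eef_pos: [0.6052, -0.144, 0.2766]
eef_rot: [0.117, 0.993, -0.0, 0.002]
contact_force: [-0.1, 0.6, -1.4]
opening: 0.0392
grip_force: 0.0
```

```bash
python3 - <<'E'
from h import *
im,K,T=grab("wrist"); s=read_state(); print(s['time'],s['eef_pos'],s['opening'])
np.savez("w5.npz",im=im,K=K,T=T)
hsv=cv2.cvtColor(im,cv2.COLOR_RGB2HSV)
m=cv2.inRange(hsv,(95,130,80),(125,255,255)); n,l,st,c=cv2.connectedComponentsWithStats(m)
for i in range(1,n):
    if st[i][4]>100:
        print(c[i].round(1),st[i],"z.098",onz(K,T,c[i],.098).round(4),"z.146",onz(K,T,c[i],.146).round(4))
o=np.array([.5323,-.1268,.098]);u=np.array([.9724,-.2334,0])
print("expected spacer outer top end px",proj(K,T,o-.032*u),"bar edge",proj(K,T,o+.002*u+[0,0,.02]))
for r in range(60,130,3):
    i=np.where(m[r,200:310])[0]
    if len(i): print(r,200+i.min(),200+i.max())
cv2.imwrite("pics/w5.png",cv2.resize(im[20:260,150:370],None,fx=2.4,fy=2.4,interpolation=cv2.INTER_CUBIC)[:,:,::-1])
E
```

```text
23.525 [ 0.60346816 -0.14371243  0.27542431] 0.039172371530703534
[257.1  86.4] [251  71  14  32 419] z.098 [ 0.5172 -0.1233  0.098 ] z.146 [ 0.5187 -0.1236  0.146 ]
[257.3 179. ] [ 237  158   41   43 1377] z.098 [ 0.6179 -0.1471  0.098 ] z.146 [ 0.6052 -0.1441  0.146 ]
[294.  310.3] [283 304  23  12 222] z.098 [ 0.8093 -0.1415  0.098 ] z.146 [ 0.7697 -0.1393  0.146 ]
expected spacer outer top end px [257.16119538  70.06205157] bar edge [257.12975621 103.68122267]
72 251 264
75 251 263
78 251 263
81 251 263
84 251 263
87 251 263
90 251 263
93 251 263
96 251 263
99 251 263
102 251 263
```

View pics/w5.png

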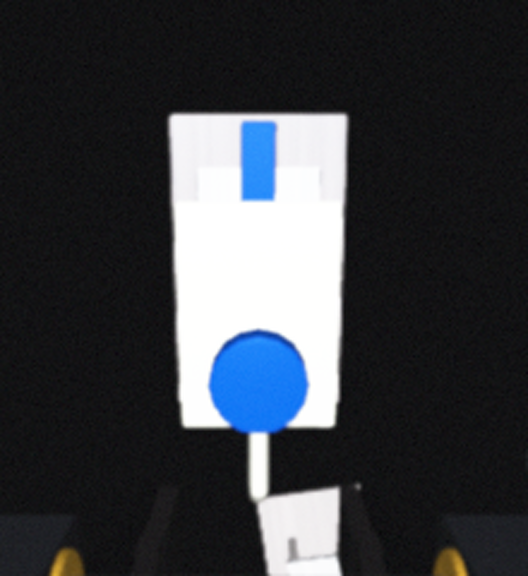

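The crop shows the spacer straight and central on the ledge at (258,160), running under the bar, with the cap centre at (258,383). Next: shut the fingers and press.

>>> arm_command:
  targets:
    - {"xyz":[-0.08,0,0.5],"roll":0}
    - {"xyz":[0,0,1],"roll":0}
    - {"xyz":[0,0,1],"roll":0}
    - {"xyz":[0,0,0.8],"roll":0}
    - {"xyz":[0,0,0.4],"roll":0}
    - {"xyz":[0,0,0.3],"roll":0}
    - {"xyz":[0,0,0],"roll":0}
  fingers: 1

```text
time: 24.4
eef_pos: [0.6051, -0.1441, 0.1547]
eef_rot: [0.117, 0.993, 0.0, -0.0]
contact_force: [0.6, -1.1, -0.2]
opening: 0.0002
grip_force: 0.0
```

>>> arm_command:
  targets:
    - {"xyz":[0,0,0],"roll":0}
    - {"xyz":[0,0,0],"roll":0}

```text
time: 24.65
eef_pos: [0.6059, -0.1442, 0.1558]
eef_rot: [0.117, 0.993, 0.0, 0.001]
contact_force: [-0.7, 0.6, -0.7]
opening: 0.0006
grip_force: 0.0
```

Descend to about z = 0.134 gently, then step on by force.

>>> arm_command:
  targets:
    - {"xyz":[0,0,0.25],"roll":0}
    - {"xyz":[0,0,0.2],"roll":0}
    - {"xyz":[0,0,0.15],"roll":0}
    - {"xyz":[0,0,0.15],"roll":0}
    - {"xyz":[0,0,0],"roll":0}

```text
time: 25.28
eef_pos: [0.6058, -0.1442, 0.1328]
eef_rot: [0.117, 0.993, 0.0, 0.0]
contact_force: [-0.8, 0.3, 5.7]
opening: 0.0003
grip_force: 2.9
```

>>> arm_command:
  targets:
    - {"xyz":[0,0,0.1],"roll":0}
    - {"xyz":[0,0,0.1],"roll":0}
    - {"xyz":[0,0,0],"roll":0}

```text
time: 25.65
eef_pos: [0.6059, -0.1442, 0.1272]
eef_rot: [0.117, 0.993, 0.0, 0.001]
contact_force: [-1.2, -0.2, 7.2]
opening: 0.0004
grip_force: 3.6
```

>>> arm_command:
  targets:
    - {"xyz":[0,0,0.06],"roll":0}
    - {"xyz":[0,0,0.05],"roll":0}
    - {"xyz":[0,0,0],"roll":0}

```text
time: 26.02
eef_pos: [0.606, -0.1442, 0.1263]
eef_rot: [0.117, 0.993, 0.0, 0.001]
contact_force: [-4.3, 1.1, 18.9]
opening: 0.0003
grip_force: 9.3
```

>>> arm_command:
  targets:
    - {"xyz":[0,0,0.05],"roll":0}
    - {"xyz":[0,0,0],"roll":0}
    - {"xyz":[0,0,0],"roll":0}
    - {"xyz":[0,0,0],"roll":0}
    - {"xyz":[0,0,0],"roll":0}
    - {"xyz":[0,0,0],"roll":0}
    - {"xyz":[0,0,0],"roll":0}
    - {"xyz":[0,0,0],"roll":0}
    - {"xyz":[0,0,0],"roll":0}
    - {"xyz":[0,0,0],"roll":0}

```text
time: 27.28
eef_pos: [0.606, -0.1443, 0.1262]
eef_rot: [0.117, 0.993, 0.0, 0.001]
contact_force: [-8.1, 2.3, 25.7]
opening: 0.0005
grip_force: 13.0
```

>>> arm_command:
  targets:
    - {"xyz":[0,0,-0.2],"roll":0}
    - {"xyz":[0,0,-0.3],"roll":0}
    - {"xyz":[0,0,-0.3],"roll":0}
    - {"xyz":[0,0,-0.5],"roll":0}
    - {"xyz":[0,0,-1],"roll":0}
    - {"xyz":[0,0,-1],"roll":0}
    - {"xyz":[0,0,-1],"roll":0}
    - {"xyz":[0,0,-1],"roll":0}
    - {"xyz":[0,0,0],"roll":0}
    - {"xyz":[0,0,0],"roll":0}

```text
time: 28.52
eef_pos: [0.6045, -0.1439, 0.2795]
eef_rot: [0.117, 0.993, 0.0, -0.001]
contact_force: [-0.4, -0.4, 0.4]
opening: 0.0007
grip_force: 0.0
```

```bash
python3 - <<'E'
from h import *
im,K,T=grab("wrist"); s=read_state(); print(s['time'],s['eef_pos'],s['contact_force'])
hsv=cv2.cvtColor(im,cv2.COLOR_RGB2HSV)
m=cv2.inRange(hsv,(95,130,80),(125,255,255)); n,l,st,c=cv2.connectedComponentsWithStats(m)
for i in range(1,n):
    if st[i][4]>100: print(c[i].round(1),st[i],"z.098",onz(K,T,c[i],.098).round(4),"z.146",onz(K,T,c[i],.146).round(4))
o=np.array([.5323,-.1268,.098]);u=np.array([.9724,-.2334,0])
print(proj(K,T,o-.032*u),proj(K,T,o+.002*u+[0,0,.02]))
a=cv2.resize(im[0:240,150:370],None,fx=2.4,fy=2.4,interpolation=cv2.INTER_CUBIC)
sc=read_camera("scene")[190:310,150:330]; sc=cv2.resize(sc,None,fx=1.5,fy=1.5,interpolation=cv2.INTER_CUBIC)
out=np.zeros((576,800,3),np.uint8); out[:,:528]=a; out[:180,528:798]=sc
cv2.imwrite("pics/w6.png",out[:,:,::-1])
E
```

```text
28.575 [ 0.60444916 -0.14385114  0.2790974 ] [-0.13555356  0.04895202  0.79251497]
[257.   88.5] [251  73  14  32 415] z.098 [ 0.5174 -0.1234  0.098 ] z.146 [ 0.5189 -0.1237  0.146 ]
[257.3 179.8] [ 238  159   40   43 1340] z.098 [ 0.6178 -0.147   0.098 ] z.146 [ 0.6053 -0.1441  0.146 ]
[257.18845484  72.15002465] [257.15835306 105.28520703]
```

View pics/w6.png

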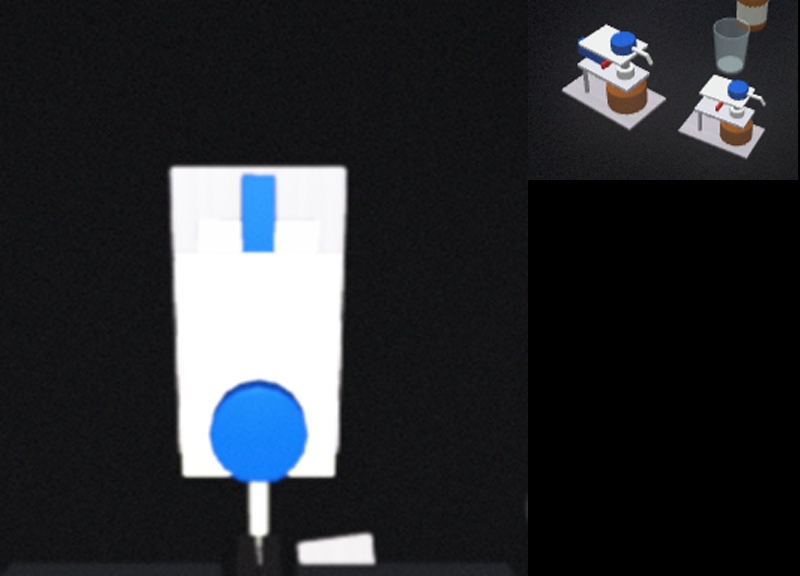

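The cap is back up at (258,432). The spacer hasn't moved, at (258,212), and is still under the bar, and the robot is clear of everything.

```bash
python3 -c "from cell import *; print(hand_in())"
```

```text
the job is handed in; nothing more can be done
None
```

Handed in at about 29 s: the 30 mm spacer is on the ledge against the backstop, the cap was pressed onto it with about 26 N for a second and came fully back up, and nothing else on the bench was touched.

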